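Dial 247 ohms into a decade box and check its shorting plug

TASK

Set up the decade resistance box as a dummy sensor of 247 ohms for the heating-stage controller: from left to right, hundreds dial to 2, tens dial to 4, units dial to 7, each clicked squarely onto its mark. The yellow shorting plug on the box's terminals has worked half out: press it fully home until it snaps in, then tug it straight up with a steady pull of about 10 newtons for half a second to make sure it is retained, and leave it in. Let go of everything at the end and do not disturb the things lying around the box.

Things in the scene. Friction and masses are not known exactly. Their poses are not given: they have to be found in the camera images.
- box: decade resistance box, fixed: grey case 130 (x) by 320 (y) by 68 mm high, dark panel on top. Origin under its centre on the bench; x away from the user, y to the user's left, z up. Hundreds dial at y +90, tens +20, units -50, terminals -120. Ten marks 30 deg apart round each dial, clockwise: 0 long red, 135 deg anticlockwise of the box's x; 5 long white; others short white
- hundreds_dial (a joint): angle of the hundreds dial: 0 with its pointer on figure 0, growing clockwise seen from above, 0.5236 rad (30 deg) a figure, 4.712 at figure 9; end stops just beyond 0 and 9, so it cannot go round. A click stop at every figure must be forced past (about 0.07 N m); let go within a third of a step of a figure, it settles there by itself
- tens_dial (a joint): angle of the tens dial: 0 with its pointer on figure 0, growing clockwise seen from above, 0.5236 rad (30 deg) a figure, 4.712 at figure 9; end stops just beyond 0 and 9, so it cannot go round. A click stop at every figure must be forced past (about 0.07 N m); let go within a third of a step of a figure, it settles there by itself
- units_dial (a joint): angle of the units dial: 0 with its pointer on figure 0, growing clockwise seen from above, 0.5236 rad (30 deg) a figure, 4.712 at figure 9; end stops just beyond 0 and 9, so it cannot go round. A click stop at every figure must be forced past (about 0.07 N m); let go within a third of a step of a figure, it settles there by itself
- hundreds_grip (a point): grip of the hundreds dial: point on its upright axis 29 mm above the panel, at x 0, y +90 mm of the box. Black knob: disc 40 mm wide, 6 mm above the panel, with an upright bar 36 long, 13 wide (pinch across this), its top 36 mm above the panel. The frame turns with it: x along the bar to its pointer end (white line on top and down the end), z up
- tens_grip (a point): grip of the tens dial: point on its upright axis 29 mm above the panel, at x 0, y +20 mm of the box. Black knob: disc 40 mm wide, 6 mm above the panel, with an upright bar 36 long, 13 wide (pinch across this), its top 36 mm above the panel. The frame turns with it: x along the bar to its pointer end (white line on top and down the end), z up
- units_grip (a point): grip of the units dial: point on its upright axis 29 mm above the panel, at x 0, y -50 mm of the box. Black knob: disc 40 mm wide, 6 mm above the panel, with an upright bar 36 long, 13 wide (pinch across this), its top 36 mm above the panel. The frame turns with it: x along the bar to its pointer end (white line on top and down the end), z up
- plug: shorting plug: yellow block 34 (x) by 14 (y, pinch across this) by 24 mm high on two pins in the black and green posts; it only slides up and down. Origin under the block's middle, at x -14.5, y -120 mm of the box. Starts with a 7 to 10 mm gap over the posts; home, it stands on them, 14 mm above the panel. Slides in at some 5 N, snaps over the last 5 mm; home, a spring holds it to about 16 N, giving 2 mm at 10 N
- post_red (a point): top of the red binding post beside the plug, 11 mm across, 14 mm above the panel; the black and green posts under the plug are alike
- plug_grip (a point): centre of the plug's yellow block, half-way up (12 mm above its underside); 94 mm above the bench when the plug is home
- objective: bystander: steel microscope objective standing on the bench, 31 mm across, 54 mm high; origin at its foot
- mount: bystander: black embedded metal sample, disc 40 mm across, 20 mm high; origin at its foot
- oil: bystander: amber bottle of immersion oil with a black cap, 30 mm across, 62 mm high; origin at its foot
- slides: bystander: blue slide box, 85 by 34 by 26 mm high; origin at its foot

How it is judged:
On the way, in this order (a step that is already met when the one before it is completed fails the run):
1. the shorting plug is pressed fully home (its block down on the posts) (z of plug_grip in the frame of box below 0.0945 m), for 0.1 s.
2. the plug, home, is tugged upward so hard (some 6 N or more) that it gives 1.2 mm against its spring, for 0.2 s, without coming out (z of plug_grip in the frame of box between 0.0952 and 0.0975 m), for 0.2 s.
At the end, for the whole second after the job is handed in: hundreds dial at 2, tens at 4, units at 7, each within 0.1 rad (6 deg) of its mark and still; the plug still in, its block within 2 mm of the posts (value of joint hundreds_dial between 0.9472 and 1.1472 rad and value of joint tens_dial between 1.9944 and 2.1944 rad and value of joint units_dial between 3.5652 and 3.7652 rad and z of plug_grip in the frame of box below 0.096 m and velocity of joint hundreds_dial between -0.05 and 0.05 rad/s and velocity of joint tens_dial between -0.05 and 0.05 rad/s and velocity of joint units_dial between -0.05 and 0.05 rad/s); the robot touches nothing.
It fails at once if the objective is pushed more than 25 mm or tipped over (distance of objective from where it was at the start of the episode above 0.025 m or angle between objective's own z axis and vertical above 0.5 rad).
It fails at once if the sample mount is pushed more than 25 mm or tipped over (distance of mount from where it was at the start of the episode above 0.025 m or angle between mount's own z axis and vertical above 0.5 rad).
It fails at once if the oil bottle is pushed more than 25 mm or tipped over (distance of oil from where it was at the start of the episode above 0.025 m or angle between oil's own z axis and vertical above 0.5 rad).
It fails at once if the slide box is pushed more than 25 mm or tipped over (distance of slides from where it was at the start of the episode above 0.025 m or angle between slides's own z axis and vertical above 0.5 rad).
It also fails if it takes over 72 s, if anything falls off the work surface, if the arm or the gripper's body presses on something with over 40 N, if the wrist force passes 120 N, or if a joint passes its speed limit or range.

ROBOT

A 6-joint arm with a two-finger parallel gripper is mounted at the origin on the work surface. World frame = base frame: x ahead of the robot, y to its left, z up, the work surface at z = 0. Lengths are in m, angles in rad, forces in N, time in s.
With the tool pointing down it reaches from about 0.35 to 0.775 m from the base axis. Payload 7.3 kg.
Tool frame: the origin (TCP) lies midway between the tips of the shut fingers; the grasp point (between the pads) lies 19 mm behind it; x points along the fingers, z is the direction in which the jaws open and shut, and the axes are right-handed (so a half turn about x gives the same grasp; the last joint's range is limited). The gripper opens to 92 mm and grips with 3 to 60 N. Pads are 19 mm wide; open, the fingers measure 130 mm over their backs; the gripper's body (75 mm by 190 mm) begins 47 mm behind the grasp point.
Start: joints at [-1.496, 0.342, 1.524, -0, 1.275, -0.146], TCP at [0.115, -0.512, 0.227] pointing down, gripper open.
Joint ranges: [-2.53, 2.53], [-0.77, 2.02], [0.04, 2.7], [-1, 4.14], [0.28, 2.66], [-3.11, 3.11]. Speed limits (rad/s): [2.57, 2.57, 3.14, 3.14, 3.14, 3.14].

INTERFACE

Orientations are given as [roll, pitch, yaw] about the fixed x, y, z axes, in that order (R = Rz(yaw) Ry(pitch) Rx(roll)).
In Python, from cell import observe, cams, robot gives the robot as it stands.
- The arm moves only by the tool jog_arm, never from a script. Its argument "plan" is one flat list of numbers, 7 for each row, row after row: the turn, a rotation vector about the tool's x, y, z in degrees, then the shift along the tool's x, y, z in cm, then the opening, from -1 (shut) to 1 (fully open). In form: [ax, ay, az, x, y, z, jaw, ax, ay, az, x, y, z, jaw, ...]. A call has 1 to 10 rows; each row is the pose to reach, as a shift and turn from the pose commanded when the call began, along the tool's axes at that moment; what a row does not reach only later rows make up. A row lasts 1/10 s, in which the tool goes at most 50 mm and 8.59 degrees, less where a joint would pass 70% of its speed; a pose out of reach is approached as far as the arm can. A call with a gripper value outside its range is refused whole. The fingers move at their own pace and stop on an object; "newtons" is the grip in N (left out, the last holds). Time passes only in rows, so rows that repeat a pose let the fingers close. It gives the time, the measured TCP pose, the force and the opening at its end, in the units of the state.
- observe(): the state, without advancing time (a new reading comes with each control period).
- cams.read_camera(name): name is "scene" or "top"; returns a dict with "image" (384x512x3 uint8, red, green, blue), "fov_y" (degrees; the focal length in pixels is half the picture's height over the tangent of half this angle, whatever the lens; pixels are square), "cx", "cy" (the principal point, pixels), "k1" (the pictures are not rectified: a ray, as slopes to the right and down, at radius r is drawn at 1 + k1 r^2 times it, then the intrinsics apply), "T" (4x4, takes a point from camera to world coordinates). Camera axes: x right, y down, z forward; pixel columns grow to the right and rows downward; lengths in m; the calibration is good to about 2 mm. A picture is of the moment at which its call begins. There is no depth.
- robot.hand_in(): hands the job in, once; it reports no verdict.
The state is a dict: "time": time; "qpos": joint angles; "qvel": joint speeds; "joint_efforts": joint torques, N m; "tool_pos": TCP position; "tool_rot": TCP orientation; "contact_force": force on the tool from outside, world axes, zero at the start; "torque": the same for the moment, N m; "opening": finger opening in m.
Only numpy, scipy, OpenCV 4.12 (cv2) and the standard library are available. Lean on these libraries where they do the work, as an engineer would, in place of code of your own. Each camera call takes 0.05 s, during which the arm holds its last target.

## Working session

There is one attempt and no reset: what is moved stays moved. The work goes in short steps, Python scripts to look and compute and a tool call to move; the robot and the scene stay as the last step left them, time stands still between calls to the robot, and variables do not carry over. Pictures are saved under pics/ and viewed, and the job is handed in when it is done.

Besides the shell and the picture viewer there is one more tool, called after "Request:" as name(argument=value, ...), one argument or row to a line, values as JSON. jog_arm: Moves the arm, as the interface text tells. Its arguments: {"type":"object","properties":{"plan":{"type":"array"},"newtons":{"type":"number"}},"required":["plan"]}

```bash
ls; mkdir -p pics
python3 - <<'E'
from cell import observe,cams,robot
import cv2
s=observe();print(s)
for n in("scene","top"):
    c=cams.read_camera(n);print(n,c["fov_y"],c["cx"],c["cy"],c["k1"],c["T"].tolist())
    cv2.imwrite(f"pics/{n}0.png",c["image"][:,:,::-1])
E
```

```text
pics
{'time': 0.0, 'qpos': array([-1.49599274e+00,  3.42713486e-01,  1.52504196e+00, -1.43293636e-05,
        1.27538891e+00, -1.45976254e-01]), 'qvel': array([ 0.00100435,  0.00127808,  0.00102122, -0.00082254,  0.00017082,
        0.00025046]), 'joint_efforts': array([-9.84908656e-04, -4.31253433e+01, -2.44217438e+01,  7.17267604e-02,
        5.61611226e-02, -1.26714103e-04]), 'tool_pos': array([ 0.11496816, -0.51182986,  0.22604105]), 'tool_rot': array([3.0044466 , 1.56924457, 1.65443429]), 'contact_force': array([ 0.21229042,  0.951216  , -0.45310784]), 'torque': array([0.04955393, 0.02271006, 0.05095869]), 'opening': 0.0916955323466774}
scene 49.43519396379038 247.7756313684082 190.37997703719373 -0.024459978939683134 [[-0.8632794616897449, 0.3558536129809375, -0.3579340402267952, 0.871826280555969], [0.5046515598492818, 0.5963605570840498, -0.6242442543556876, 0.5337134146532513], [-0.008681829666066456, -0.719529215586702, -0.6944079015613478, 0.6586780516747972], [0.0, 0.0, 0.0, 1.0]]
top 45.03083556147783 257.75980570273333 189.6008461023458 -0.11081565409345191 [[0.02762206897680996, -0.9801788152101194, 0.1961797938594268, 0.42592255370138415], [-0.9996176323661052, -0.02733402239872145, 0.004176156401373945, 0.009192453568369488], [0.0012690028458992773, -0.19622013513600745, -0.9805590488078646, 0.8289947624476438], [0.0, 0.0, 0.0, 1.0]]
```

View pics/scene0.png

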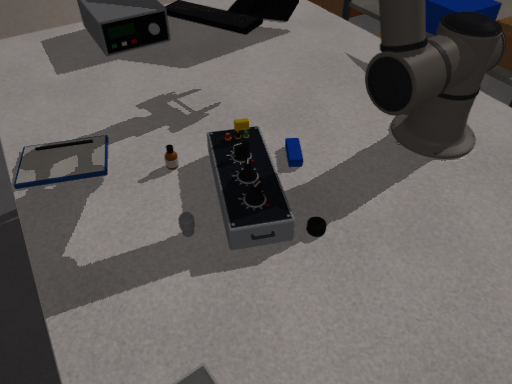

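View pics/top0.png

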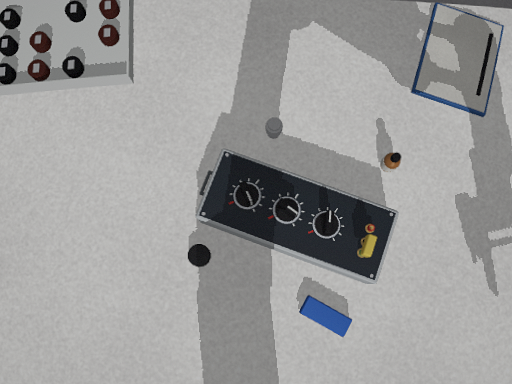

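Scene: the box lies in the middle of both views, with the oil, objective, mount and slides around it. In the top view the dials are at about (247,195), (287,210) and (326,224), the yellow plug at (367,245), and red post at (370,228). I'll zoom in.

```bash
cat > h.py <<'E'
import numpy as np,cv2
from cell import observe,cams,robot
def K(c):
    f=192/np.tan(np.radians(c["fov_y"])/2);return np.array([[f,0,c["cx"]],[0,f,c["cy"]],[0,0,1]]),np.array([c["k1"],0,0,0,0.])
def ray(c,uv):
    k,d=K(c)
    # invert: drawn = r(1+k1 r^2)
    p=cv2.undistortPoints(np.array(uv,float).reshape(-1,1,2),k,d)[:,0]
    R=c["T"][:3,:3];return c["T"][:3,3],np.c_[p,np.ones(len(p))]@R.T
def onz(c,uv,z):
    o,d=ray(c,uv);z=np.asarray(z);return o+d*((z-o[2])/d[:,2])[:,None]
def proj(c,P):
    k,d=K(c);Ti=np.linalg.inv(c["T"])
    return cv2.projectPoints(np.array(P,float).reshape(-1,1,3),cv2.Rodrigues(Ti[:3,:3])[0],Ti[:3,3],k,d)[0][:,0]
def crop(c,n,x0,y0,x1,y1,s):
    cv2.imwrite(n,cv2.resize(c["image"][y0:y1,x0:x1,::-1],None,fx=s,fy=s,interpolation=cv2.INTER_CUBIC))
E
python3 - <<'E'
from h import *
t=cams.read_camera("top");s=cams.read_camera("scene")
crop(t,"pics/t1.png",190,140,410,295,3.6)
crop(s,"pics/s1.png",195,105,305,250,4)
import pickle;pickle.dump((t,s),open("c0.pkl","wb"))
E
```

```text
(no output)
```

View pics/t1.png

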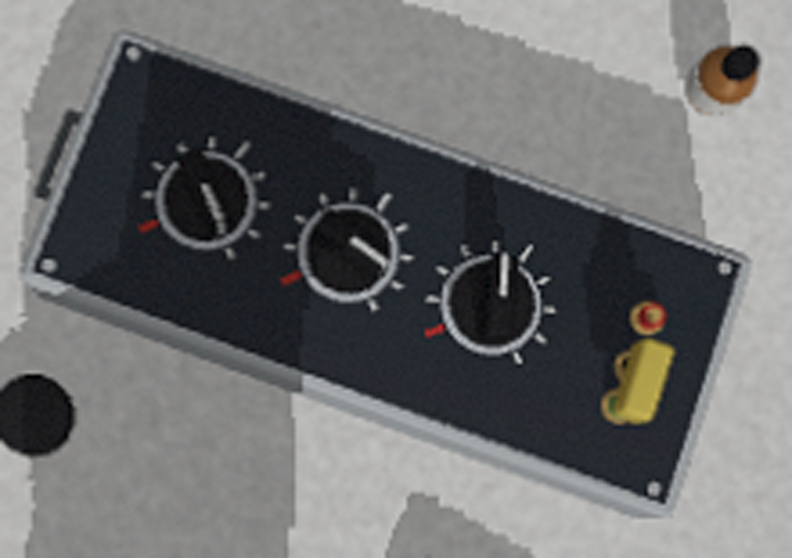

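View pics/s1.png

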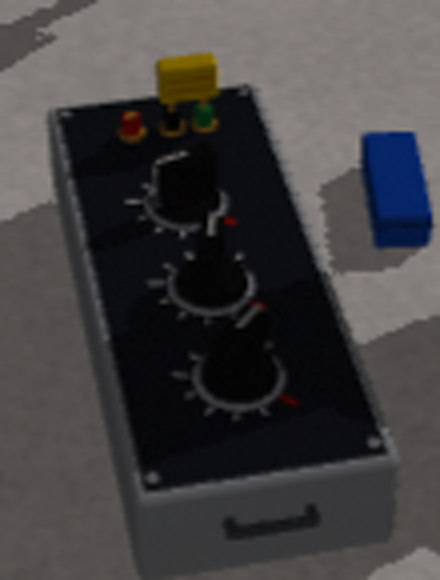

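Run:
```python
from h import *
import pickle;t,s=pickle.load(open("c0.pkl","rb"))
cv=lambda p,x0=190,y0=140,k=3.6:(np.array(p,float)+.5)/k-.5+[x0,y0]
sc=cv([(133,53),(725,268),(654,488),(48,265)])
P=onz(t,sc,.068);print(P.round(4)*1000)
print(np.linalg.norm(P[0]-P[1]),np.linalg.norm(P[2]-P[3]),np.linalg.norm(P[0]-P[3]),np.linalg.norm(P[1]-P[2]),P.mean(0))
D=onz(t,cv([(206,200),(348,252),(491,304)]),.068);print(D.round(4))
# panel mask, scene and top
x0,y0=0.25,-0.3
gx,gy=np.meshgrid(np.arange(0.3,0.65,.0005),np.arange(-.3,.2,.0005),indexing='ij')
uv=proj(t,np.c_[gx.ravel(),gy.ravel(),0*gx.ravel()+.068]).astype(np.float32).reshape(gx.shape+(2,))
im=cv2.remap(t["image"],uv[...,0],uv[...,1],cv2.INTER_CUBIC)
im=im[::-1,::-1]
cv2.imwrite("pics/rect.png",cv2.resize(im[:,:,::-1],None,fx=.8,fy=.8)) 
g=(im.max(2)<75).astype(np.uint8);g=cv2.morphologyEx(g,cv2.MORPH_CLOSE,np.ones((61,61)));g=cv2.morphologyEx(g,cv2.MORPH_OPEN,np.ones((41,41)))
cs,_=cv2.findContours(g,0,2);c=max(cs,key=cv2.contourArea);r=cv2.minAreaRect(c);print(r)
n,m=gx.shape
(cx,cy),(w,h),a=r
print("centre",.3+(n-1-cy)*.0005,-.3+(m-1-cx)*.0005,w*.5,h*.5,a)
bx=cv2.boxPoints(r)
print(np.c_[.3+(n-1-bx[:,1])*.0005,-.3+(m-1-bx[:,0])*.0005])
```

```text
[[ 637.9   67.2   68. ]
 [ 542.6 -211.8   68. ]
 [ 440.8 -176.9   68. ]
 [ 535.6  102.3   68. ]]
0.29484292205828105 0.2948186718675398 0.10815897299715442 0.10759099213143702 [ 0.53922692 -0.05478954  0.068     ]
[[ 0.5681  0.0304  0.068 ]
 [ 0.5455 -0.0359  0.068 ]
 [ 0.5231 -0.1022  0.068 ]]
((497.8339538574219, 218.3834228515625), (644.70068359375, 268.408203125), 21.781963348388672)
centre 0.5403082885742188 -0.04941697692871094 322.350341796875 134.2041015625 21.781963348388672
[[ 0.5378053   0.12515065]
 [ 0.66242766  0.07535079]
 [ 0.5428113  -0.22398463]
 [ 0.418189   -0.17418475]]
```

View pics/rect.png

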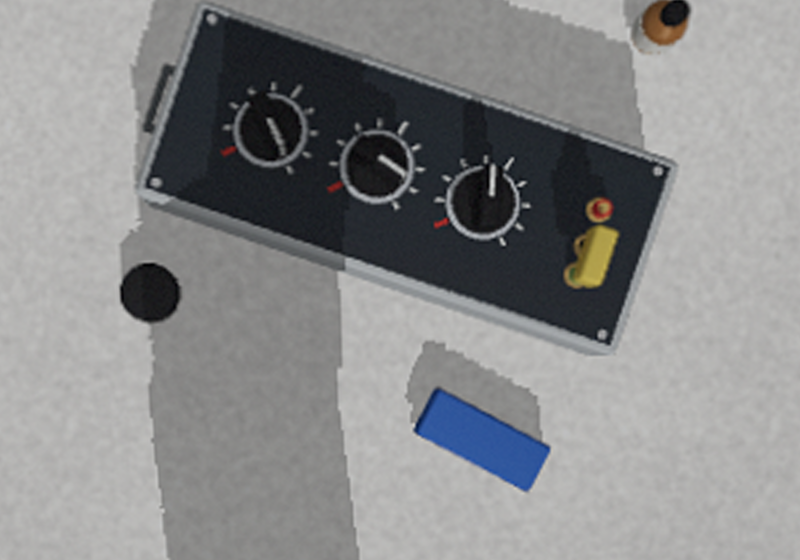

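```bash
cat >> h.py <<'E'
from scipy.spatial.transform import Rotation as Ro
YAW=np.radians(-18.8);C=np.array([.5392,-.0548,0])
RB=Ro.from_euler('z',YAW).as_matrix()
def b2w(p):return C+RB@np.array(p,float)
def rot(s):return Ro.from_euler('xyz',s["tool_rot"]).as_matrix()
def goal(tcp,jaw):
    """jaw: angle in box frame of jaw axis, deg. prints turn about tool & shift"""
    s=observe();R=rot(s);best=None
    for k in (0,180):
        a=YAW+np.radians(jaw+k);x=np.array([0,0,-1.]);z=np.array([np.cos(a),np.sin(a),0]);y=np.cross(z,x)
        v=Ro.from_matrix(R.T@np.c_[x,y,z]).as_rotvec(degrees=True)
        print("turn",v.round(2),"shift cm",(R.T@(np.array(tcp)-s["tool_pos"])*100).round(2))
    print("q6",s["qpos"][5],"tcp",s["tool_pos"].round(4),"R",R.round(3).tolist(),"t",s["time"],"op",s["opening"])
def state():
    s=observe();R=rot(s);pb=RB.T@(s["tool_pos"]-C);zb=RB.T@R[:,2]
    print("t",s["time"],"tcp box mm",(pb*1000).round(1),"jaw ang box",np.degrees(np.arctan2(zb[1],zb[0])).round(1),"tilt",np.degrees(np.arccos(-R[2,0])).round(2),"F",s["contact_force"].round(1),"M",s["torque"].round(2),"op mm",(s["opening"]*1000).round(1),"q6",s["qpos"][5].round(3))
E
python3 - <<'E'
from h import *
import pickle;t,s=pickle.load(open("c0.pkl","rb"))
cv=lambda p,x0=190,y0=140,k=3.6:(np.array(p,float)+.5)/k-.5+[x0,y0]
for n,a,b in(("h",(204,184.5),(222,232)),("t",(353,239),(388,266)),("u",(503,294),(503,254))):
    P=onz(t,cv([a,b]),.104);d=RB.T@(P[1]-P[0]);an=np.degrees(np.arctan2(d[1],d[0]))
    print(n,(RB.T@(P[0]-C)*1000).round(1),"ccw",an.round(1),"figure",((135-an)%360/30).round(2),"len",np.linalg.norm(d))
# plug height: yellow bounding in views
for n,c in(("t",t),("s",s)):
    h=cv2.cvtColor(c["image"],cv2.COLOR_RGB2HSV);m=cv2.inRange(h,(20,120,70),(35,255,255))
    k,l,st,ce=cv2.connectedComponentsWithStats(m)
    for i in range(1,k):
        if st[i,4]>30:print(n,st[i],ce[i])
    for g in(7,8.5,10):
        pr=proj(c,[b2w([-.0145+sx*.017,-.12+sy*.007,.082+g/1000+z]) for sx in(1,-1) for sy in(1,-1) for z in(0,.024)]);print(n,g,pr.min(0).round(1),pr.max(0).round(1))
goal(b2w([-.0145,-.12,.16]),90)
E
```

```text
h [1.00e-01 9.01e+01 1.04e+02] ccw -139.0 figure 9.13 len 0.022797787008161274
t [1.00e-01 2.00e+01 1.04e+02] ccw -107.9 figure 8.1 len 0.01942184082520381
u [  0.  -50.1 104. ] ccw 18.8 figure 3.87 len 0.017762707712052583
t [358 234  19  24 279] [367.8781362 245.609319 ]
t 7 [358.6 232.9] [377.1 257.4]
t 8.5 [358.8 232.8] [377.4 257.4]
t 10 [359.  232.7] [377.6 257.3]
s [234 118  16  13 151] [241.29801325 123.7615894 ]
s 7 [233.4 117.6] [249.3 131.5]
s 8.5 [233.4 117.1] [249.2 131. ]
s 10 [233.4 116.5] [249.2 130.4]
turn [-1.4855e+02 -1.0000e-02 -7.0000e-02] shift cm [  6.66  43.91 -25.84]
turn [ 3.145e+01 -5.000e-02  1.000e-02] shift cm [  6.66  43.91 -25.84]
q6 -0.1459651454583114 tcp [ 0.115  -0.512   0.2263] R [[-0.0, 0.976, 0.219], [0.001, 0.219, -0.976], [-1.0, 0.0, -0.001]] t 0.2 op 0.09152732690402561
```

Request:
jog_arm(
  plan=[31.45,0,0,0,43.9,-25.8,-0.13,31.45,0,0,0,43.9,-25.8,-0.13,31.45,0,0,0,43.9,-25.8,-0.13,31.45,0,0,0,43.9,-25.8,-0.13,31.45,0,0,0,43.9,-25.8,-0.13,31.45,0,0,0,43.9,-25.8,-0.13,31.45,0,0,0,43.9,-25.8,-0.13,31.45,0,0,0,43.9,-25.8,-0.13,31.45,0,0,0,43.9,-25.8,-0.13,31.45,0,0,0,43.9,-25.8,-0.13],
  newtons=50,
)

```text
time: 1.2
tool_pos: [0.4717, -0.1779, 0.2267]
tool_rot: [0.699, 1.571, -1.2]
contact_force: [-0.3, -1.0, 0.7]
opening: 0.0399
```

Run:
```python
from h import *
goal(b2w([-.0145,-.12,.130]),90);state()
```

```text
turn [-1.7999e+02  1.0000e-02  2.0000e-02] shift cm [ 9.67  0.97 -1.83]
turn [ 0.01  0.01 -0.01] shift cm [ 9.67  0.97 -1.83]
q6 1.386154001603739 tcp [ 0.4717 -0.1779  0.2267] R [[0.0, 0.947, -0.322], [-0.0, -0.322, -0.947], [-1.0, 0.0, 0.0]] t 1.2 op 0.03994693136354854Traceback (most recent call last):
  File "<stdin>", line 2, in <module>
  File "h.py", line 32, in state
    print("t",s["time"],"tcp box mm",(pb*1000).round(1),"jaw ang box",np.degrees(np.arctan2(zb[1],zb[0])).round(1),"tilt",np.degrees(np.arccos(-R[2,0])).round(2),"F",s["contact_force"].round(1),"M",s["torque"].round(2),"op mm",(s["opening"]*1000).round(1),"q6",s["qpos"][5].round(3))
                                                                                                                                                                                                                                   ^^^^^^^^^^^^^^^^^^^^^^^^^
AttributeError: 'float' object has no attribute 'round'
```

Request:
jog_arm(
  plan=[0,0,0,0,0,0,-0.13,0,0,0,0,0,0,-0.13],
)

```text
time: 1.4
tool_pos: [0.4708, -0.1787, 0.2263]
tool_rot: [-1.274, 1.57, 3.113]
contact_force: [-1.0, 0.0, 0.3]
opening: 0.0399
```

```bash
sed -i 's/(s\["opening"\]\*1000).round(1)/round(float(s["opening"])*1000,1)/' h.py
python3 - <<'E'
from h import *
goal(b2w([-.0145,-.12,.130]),90);state()
E
```

```text
turn [-1.7983e+02 -9.0000e-02  3.0000e-02] shift cm [ 9.63  1.05 -1.93]
turn [0.17 0.02 0.06] shift cm [ 9.63  1.05 -1.93]
q6 1.381271213034314 tcp [ 0.4708 -0.1787  0.2263] R [[-0.001, 0.948, -0.319], [0.0, -0.319, -0.948], [-1.0, -0.001, 0.0]] t 1.4 op 0.03990229248753823
t 1.4 tcp box mm [ -24.8 -139.3  226.3] jaw ang box -89.8 tilt 0.06 F [-1.   0.   0.3] M [0.08 0.11 0.05] op mm 39.9 q6 1.381
```

Request:
jog_arm(
  plan=[0,0,0,3,1.05,-1.93,-0.13,0,0,0,6,1.05,-1.93,-0.13,0,0,0,9.6,1.05,-1.93,-0.13,0,0,0,11,1.05,-1.93,-0.13,0,0,0,12.5,1.05,-1.93,-0.13,0,0,0,13.8,1.05,-1.93,-0.13,0,0,0,13.8,1.05,-1.93,-0.13,0,0,0,13.8,1.05,-1.93,-0.13],
)

```text
time: 2.2
tool_pos: [0.4861, -0.1659, 0.089]
tool_rot: [-0.819, 1.57, -2.72]
contact_force: [0.7, 0.1, 0.1]
opening: 0.0399
```

Run:
```python
from h import *
goal(b2w([-.0145,-.12,.088]),90);state()
t=cams.read_camera("top");s=cams.read_camera("scene")
crop(t,"pics/t2.png",300,170,420,290,4)
crop(s,"pics/s2.png",195,85,305,165,5)
```

```text
turn [ 1.799e+02  2.000e-02 -2.000e-02] shift cm [ 0.1  -0.01 -0.23]
turn [-0.1   0.01  0.01] shift cm [ 0.1  -0.01 -0.23]
q6 1.4228681120244593 tcp [ 0.4861 -0.1659  0.089 ] R [[-0.0, 0.946, -0.324], [-0.0, -0.324, -0.946], [-1.0, -0.0, 0.0]] t 2.2 op 0.0398679638863412
t 2.2 tcp box mm [ -14.4 -122.3   89. ] jaw ang box -90.1 tilt 0.02 F [0.7 0.1 0.1] M [ 0.01  0.05 -0.06] op mm 39.9 q6 1.423
```

View pics/s2.png

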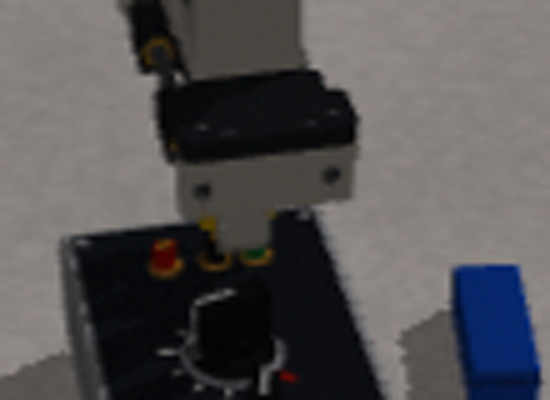

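View pics/t2.png

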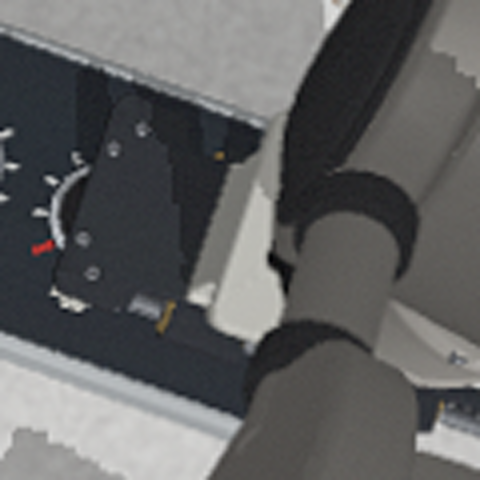

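The fingers straddle the plug: in the scene crop, yellow shows on both sides of the near finger at (208,222) and (270,213). I'll shift 2 mm in y and close.

Request:
jog_arm(
  plan=[0,0,0,0.1,0,-0.23,-0.13,0,0,0,0.1,0,-0.23,-1,0,0,0,0.1,0,-0.23,-1,0,0,0,0.1,0,-0.23,-1,0,0,0,0.1,0,-0.23,-1,0,0,0,0.1,0,-0.23,-1,0,0,0,0.1,0,-0.23,-1],
  newtons=60,
)

```text
time: 3.0
tool_pos: [0.4871, -0.1638, 0.0878]
tool_rot: [0.034, 1.569, -1.865]
contact_force: [-3.4, -5.3, 0.6]
opening: 0.0133
```

Run:
```python
from h import *
state()
```

```text
t 3.0 tcp box mm [ -14.2 -120.    87.8] jaw ang box -90.0 tilt 0.13 F [-3.4 -5.3  0.6] M [-1.03  0.52 -0.  ] op mm 13.3 q6 1.428
```

Request:
jog_arm(
  plan=[0,0,0,0.2,0,0.03,-1,0,0,0,0.4,0,0.03,-1,0,0,0,0.6,0,0.03,-1,0,0,0,0.6,0,0.03,-1],
)

```text
time: 3.4
tool_pos: [0.4871, -0.1638, 0.0808]
tool_rot: [-0.121, 1.569, -2.02]
contact_force: [0.6, -7.3, -8.2]
opening: 0.0135
```

Run:
```python
from h import *
state()
```

```text
t 3.4 tcp box mm [ -14.2 -120.    80.8] jaw ang box -90.0 tilt 0.08 F [ 0.6 -7.3 -8.2] M [-1.04 -0.05 -0.03] op mm 13.5 q6 1.427
```

Request:
jog_arm(
  plan=[0,0,0,0.1,0,0,-1,0,0,0,0.2,0,0,-1,0,0,0,0.2,0,0,-1],
)

```text
time: 3.7
tool_pos: [0.4871, -0.1638, 0.0792]
tool_rot: [-0.194, 1.569, -2.093]
contact_force: [-0.9, -5.6, -3.8]
opening: 0.0136
```

Run:
```python
from h import *
state()
```

```text
t 3.7 tcp box mm [ -14.2 -120.    79.2] jaw ang box -90.0 tilt 0.08 F [-0.9 -5.6 -3.8] M [-0.79  0.16 -0.02] op mm 13.6 q6 1.427
```

Request:
jog_arm(
  plan=[0,0,0,0.1,0,0,-1,0,0,0,0.15,0,0,-1,0,0,0,0.15,0,0,-1],
)

```text
time: 4.0
tool_pos: [0.4871, -0.1638, 0.0784]
tool_rot: [0.12, 1.569, -1.779]
contact_force: [-3.1, -4.6, 2.1]
opening: 0.0139
```

Run:
```python
from h import *
state()
```

```text
t 4.0 tcp box mm [ -14.2 -120.    78.4] jaw ang box -90.0 tilt 0.08 F [-3.1 -4.6  2.1] M [-0.67  0.52 -0.01] op mm 13.9 q6 1.427
```

Request:
jog_arm(
  plan=[0,0,0,0.1,0,0,-1,0,0,0,0.2,0,0,-1,0,0,0,0.2,0,0,-1],
)

```text
time: 4.3
tool_pos: [0.4872, -0.1638, 0.0784]
tool_rot: [0.67, 1.569, -1.229]
contact_force: [-9.0, -2.8, 20.3]
opening: 0.0134
```

Run:
```python
from h import *
state()
s=cams.read_camera("scene")
crop(s,"pics/s3.png",195,85,305,165,5)
```

```text
t 4.3 tcp box mm [ -14.1 -120.    78.4] jaw ang box -90.0 tilt 0.13 F [-9.  -2.8 20.3] M [-0.22  1.47  0.  ] op mm 13.4 q6 1.427
```

View pics/s3.png

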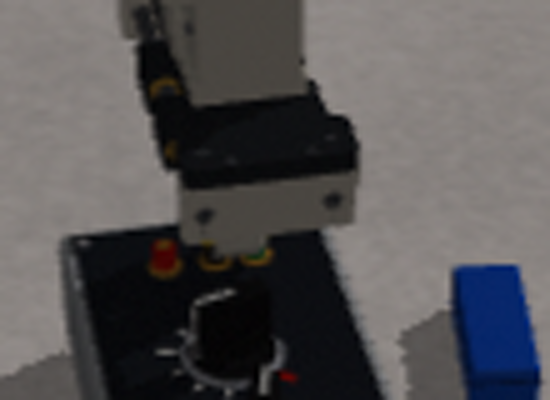

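It is a hard stop: no further motion with 20 N up, after 9.4 mm of travel. Next is the gradual tug.

Request:
jog_arm(
  plan=[0,0,0,-0.1,0,0,-1,0,0,0,-0.2,0,0,-1,0,0,0,-0.3,0,0,-1,0,0,0,-0.35,0,0,-1,0,0,0,-0.4,0,0,-1],
)

```text
time: 4.85
tool_pos: [0.4871, -0.1638, 0.0796]
tool_rot: [-0.177, 1.569, -2.076]
contact_force: [-0.6, -6.7, -7.4]
opening: 0.0132
```

Run:
```python
from h import *
state()
```

```text
t 4.85 tcp box mm [ -14.2 -120.    79.6] jaw ang box -90.0 tilt 0.08 F [-0.6 -6.7 -7.4] M [-0.99  0.07  0.02] op mm 13.2 q6 1.427
```

Request:
jog_arm(
  plan=[0,0,0,-0.06,0,0,-1,0,0,0,-0.09,0,0,-1,0,0,0,-0.09,0,0,-1,0,0,0,-0.09,0,0,-1],
)

```text
time: 5.25
tool_pos: [0.4871, -0.1638, 0.0801]
tool_rot: [-0.363, 1.569, -2.262]
contact_force: [0.4, -6.4, -8.5]
opening: 0.0136
```

Request:
jog_arm(
  plan=[0,0,0,0,0,0,-1,0,0,0,0,0,0,-1,0,0,0,0,0,0,-1,0,0,0,0,0,0,-1],
)

```text
time: 5.65
tool_pos: [0.4871, -0.1638, 0.0801]
tool_rot: [-0.357, 1.569, -2.256]
contact_force: [0.1, -6.8, -7.5]
opening: 0.0133
```

Run:
```python
from h import *
state()
```

```text
t 5.65 tcp box mm [ -14.2 -120.    80.1] jaw ang box -90.0 tilt 0.08 F [ 0.1 -6.8 -7.5] M [-1.02  0.01  0.01] op mm 13.3 q6 1.427
```

Request:
jog_arm(
  plan=[0,0,0,-0.06,0,0,-1,0,0,0,-0.06,0,0,-1,0,0,0,-0.06,0,0,-1,0,0,0,-0.06,0,0,-1,0,0,0,-0.06,0,0,-1,0,0,0,-0.06,0,0,-1,0,0,0,-0.06,0,0,-1],
)

```text
time: 6.35
tool_pos: [0.4871, -0.1638, 0.0805]
tool_rot: [-0.415, 1.569, -2.314]
contact_force: [0.1, -6.5, -9.4]
opening: 0.0136
```

Run:
```python
from h import *
state()
s=cams.read_camera("scene")
crop(s,"pics/s4.png",195,85,305,165,5)
```

```text
t 6.35 tcp box mm [ -14.2 -120.    80.5] jaw ang box -90.0 tilt 0.08 F [ 0.1 -6.5 -9.4] M [-1.12 -0.07  0.02] op mm 13.6 q6 1.427
```

View pics/s4.png

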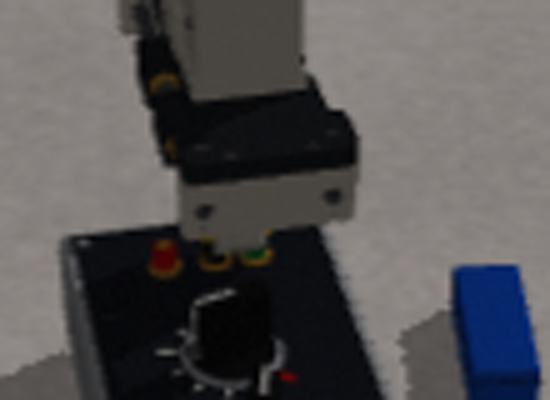

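The pull is steady at about 9.4 N with 2.1 mm of give, and the gripped plug is visibly still low on the posts. I'll lower it home, open and lift clear.

Request:
jog_arm(
  plan=[0,0,0,0.2,0,0,-1,0,0,0,0.35,0,0,-1,0,0,0,0.35,0,0,-1,0,0,0,0.35,0,0,-0.13,0,0,0,0.35,0,0,-0.13,0,0,0,0.35,0,0,-0.13,0,0,0,0.35,0,0,-0.13,0,0,0,-4,0,0,-0.13,0,0,0,-7,0,0,-0.13,0,0,0,-7,0,0,-0.13],
)

```text
time: 7.4
tool_pos: [0.4897, -0.1639, 0.1557]
tool_rot: [1.435, 1.563, -0.463]
contact_force: [0.3, -0.1, 0.1]
opening: 0.0398
```

Run:
```python
from h import *
state()
s=cams.read_camera("scene")
crop(s,"pics/s5.png",195,85,305,165,5)
# units pointer ccw box = 15 deg -> jaw 105 or -75
print("units");goal(b2w([0,-.05,.16]),105)
```

```text
t 7.4 tcp box mm [ -11.7 -119.2  155.7] jaw ang box -90.0 tilt 0.47 F [ 0.3 -0.1  0.1] M [ 0.02  0.01 -0.02] op mm 39.8 q6 1.427
units
turn [ 1.6502e+02 -3.7000e-01 -1.0000e-01] shift cm [-0.64  1.31 -6.9 ]
turn [-14.98   0.07  -0.26] shift cm [-0.64  1.31 -6.9 ]
q6 1.4270993993114416 tcp [ 0.4885 -0.1633  0.1536] R [[0.004, 0.947, -0.322], [-0.002, -0.322, -0.947], [-1.0, 0.005, 0.001]] t 7.45 op 0.04003876293182268
```

View pics/s5.png

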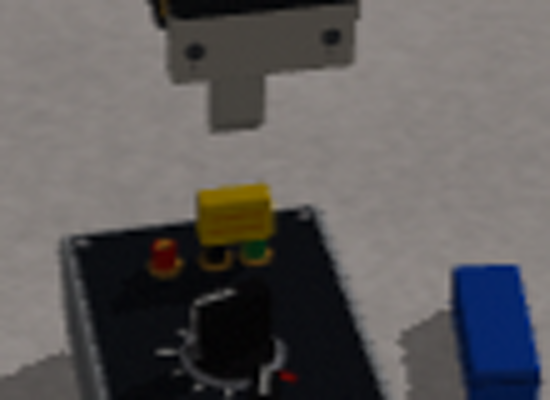

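The plug sits down on the posts (scene crop, yellow block at (235,213) right on the black and green posts). Next is the units dial.

Request:
jog_arm(
  plan=[-7,0,0,-0.6,0.7,-3.5,-0.13,-15,0,-0.2,-0.6,1.3,-6.9,-0.13,-15,0,-0.2,-0.6,1.3,-6.9,-0.13,-15,0,-0.2,-0.6,1.3,-6.9,-0.13,-15,0,-0.2,-0.6,1.3,-6.9,-0.13],
)

```text
time: 7.95
tool_pos: [0.5211, -0.1022, 0.1568]
tool_rot: [-1.677, 1.565, 2.968]
contact_force: [0.2, 0.1, -0.5]
opening: 0.0401
```

Run:
```python
from h import *
state();goal(b2w([0,-.05,.079]),105)
```

```text
t 7.95 tcp box mm [ -1.9 -50.7 156.8] jaw ang box -75.1 tilt 0.31 F [ 0.2  0.1 -0.5] M [-0.02 -0.01  0.07] op mm 40.1 q6 1.302
turn [1.7992e+02 4.8000e-01 5.0000e-02] shift cm [ 7.78  0.24 -0.01]
turn [-0.08 -0.03  0.31] shift cm [ 7.78  0.24 -0.01]
q6 1.3015314464304784 tcp [ 0.5211 -0.1022  0.1568] R [[-0.005, 0.998, -0.068], [0.001, -0.068, -0.998], [-1.0, -0.005, -0.001]] t 7.95 op 0.04012996876592872
```

Request:
jog_arm(
  plan=[0,0,0.3,2.5,0.24,0,-0.13,0,0,0.3,5,0.24,0,-0.13,0,0,0.3,7.7,0.24,0,-0.13,0,0,0.3,7.7,0.24,0,-0.13,0,0,0.3,7.7,0.24,0,-1,0,0,0.3,7.7,0.24,0,-1,0,0,0.3,7.7,0.24,0,-1,0,0,0.3,7.7,0.24,0,-1,0,0,0.3,7.7,0.24,0,-1],
  newtons=40,
)

```text
time: 8.85
tool_pos: [0.5246, -0.1022, 0.0817]
tool_rot: [1.486, 1.567, -0.151]
contact_force: [-0.9, -0.6, 5.2]
opening: 0.0126
```

Run:
```python
from h import *
state();goal(b2w([0,-.05,.079]),15)
```

```text
t 8.85 tcp box mm [  1.4 -49.6  81.7] jaw ang box -75.0 tilt 0.21 F [-0.9 -0.6  5.2] M [-0.01  0.18  0.02] op mm 12.6 q6 1.3
turn [-89.99   0.18  -0.15] shift cm [ 0.27 -0.15  0.01]
turn [90.01 -0.15 -0.18] shift cm [ 0.27 -0.15  0.01]
q6 1.3003015548312342 tcp [ 0.5246 -0.1022  0.0817] R [[0.004, 0.998, -0.066], [-0.001, -0.066, -0.998], [-1.0, 0.004, 0.0]] t 8.85 op 0.012570770147809369
```

Request:
jog_arm(
  plan=[0,0,0,-0.15,-0.1,0,-1,8.5,0,0,-0.15,-0.1,0,-1,17,0,0,-0.15,-0.1,0,-1,25.5,0,0,-0.15,-0.1,0,-1,34,0,0,-0.15,-0.1,0,-1,42,0,0,-0.15,-0.1,0,-1,50,0,0,-0.15,-0.1,0,-1,50,0,0,-0.15,-0.1,0,-1],
)

```text
time: 9.65
tool_pos: [0.5237, -0.1034, 0.0818]
tool_rot: [1.9, 1.567, -0.613]
contact_force: [4.0, -7.3, -8.5]
opening: 0.0126
```

Run:
```python
from h import *
state();goal(b2w([0,-.05,.079]),15)
```

```text
t 9.65 tcp box mm [  1.  -51.   81.8] jaw ang box -125.2 tilt 0.23 F [ 4.  -7.3 -8.5] M [-1.24 -0.58  0.02] op mm 12.6 q6 2.176
turn [-140.22    0.23   -0.19] shift cm [ 0.28 -0.14 -0.03]
turn [39.78 -0.15 -0.18] shift cm [ 0.28 -0.14 -0.03]
q6 2.1764802215282937 tcp [ 0.5237 -0.1034  0.0818] R [[0.003, 0.587, -0.809], [-0.002, -0.809, -0.588], [-1.0, 0.004, -0.001]] t 9.65 op 0.012572423906312158
```

Request:
jog_arm(
  plan=[8,0,0,0.1,0,0,-1,16,0,0,0.1,0,0,-1,24,0,0,0.1,0,0,-1,32,0,0,0.1,0,0,-1,39.8,0,0,0.1,0,0,-1,39.8,0,0,0.1,0,0,-1,39.8,0,0,0.1,0,0,-1],
)

```text
time: 10.35
tool_pos: [0.5226, -0.1037, 0.0817]
tool_rot: [2.054, 1.568, -1.15]
contact_force: [-3.8, -8.2, 4.4]
opening: 0.0128
```

Run:
```python
from h import *
state()
```

```text
t 10.35 tcp box mm [  0.  -51.7  81.7] jaw ang box -164.8 tilt 0.18 F [-3.8 -8.2  4.4] M [-1.45  0.67  0.  ] op mm 12.8 q6 2.867
```

Request:
jog_arm(
  plan=[0,0,0,0,0,0,-0.13,0,0,0,0,0,0,-0.13,0,0,0,0,0,0,-0.13,0,0,0,0,0,0,-0.13,0,0,0,-3,0,0,-0.13,0,0,0,-7,0,0,-0.13,0,0,0,-7,0,0,-0.13,0,0,0,-7,0,0,-0.13],
)

```text
time: 11.15
tool_pos: [0.5233, -0.1018, 0.152]
tool_rot: [3.119, 1.567, -0.085]
contact_force: [0.7, -0.8, -0.6]
opening: 0.0401
```

Run:
```python
from h import *
state();goal(b2w([0,.02,.155]),-15)
s=cams.read_camera("scene")
crop(s,"pics/s6.png",195,105,305,225,5)
```

```text
t 11.15 tcp box mm [ 1.00e-01 -4.96e+01  1.52e+02] jaw ang box -164.8 tilt 0.22 F [ 0.7 -0.8 -0.6] M [ 0.12 -0.05  0.02] op mm 40.1 q6 2.867
turn [-1.4978e+02 -7.0000e-02 -2.9000e-01] shift cm [-0.3  -6.72 -1.82]
turn [30.22 -0.21  0.05] shift cm [-0.3  -6.72 -1.82]
q6 2.867171754168301 tcp [ 0.5233 -0.1018  0.152 ] R [[0.004, -0.063, -0.998], [-0.0, -0.998, 0.063], [-1.0, 0.0, -0.004]] t 11.15 op 0.04008392634495799
```

View pics/s6.png

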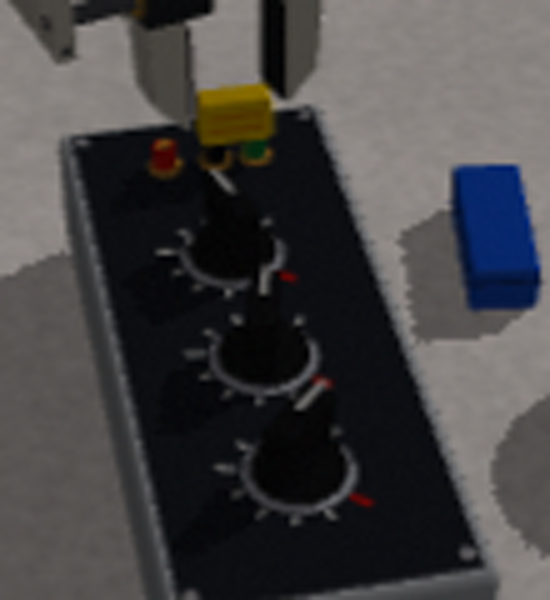

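Request:
jog_arm(
  plan=[-8.5,0,0,-0.3,-2,-0.5,-0.13,-17,0,0,-0.3,-4,-1,-0.13,-25.5,0,0,-0.3,-6,-1.5,-0.13,-34,0,0,-0.3,-6.7,-1.8,-0.13,-42.5,0,0,-0.3,-6.7,-1.8,-0.13,-51,0,0,-0.3,-6.7,-1.8,-0.13,-59.5,0,0,-0.3,-6.7,-1.8,-0.13,-68,0,0,-0.3,-6.7,-1.8,-0.13,-76.5,0,0,-0.3,-6.7,-1.8,-0.13,-84.8,0,0,-0.3,-6.7,-1.8,-0.13],
)

```text
time: 12.2
tool_pos: [0.5441, -0.0359, 0.1525]
tool_rot: [-2.021, 1.569, 2.543]
contact_force: [-0.0, 0.0, -0.1]
opening: 0.0399
```

Request:
jog_arm(
  plan=[-8.5,0,0,0,0,0,-0.13,-17,0,0,0,0,0,-0.13,-25.5,0,0,0,0,0,-0.13,-34,0,0,0,0,0,-0.13,-42.5,0,0,0,0,0,-0.13,-51,0,0,0,0,0,-0.13,-59.5,0,0,0,0,0,-0.13,-65,0,0,0,0,0,-0.13,-65,0,0,0,0,0,-0.13,-65,0,0,0,0,0,-0.13],
)

```text
time: 13.2
tool_pos: [0.5445, -0.036, 0.1532]
tool_rot: [2.334, 1.57, 1.741]
contact_force: [0.3, 0.3, -1.0]
opening: 0.0402
```

Run:
```python
from h import *
state();goal(b2w([0,.02,.080]),-15)
```

```text
t 13.2 tcp box mm [ -1.   19.5 153.2] jaw ang box -15.2 tilt 0.04 F [ 0.3  0.3 -1. ] M [-0.04 -0.07 -0.03] op mm 40.2 q6 0.385
turn [-0.16 -0.03 -0.03] shift cm [7.32 0.07 0.09]
turn [ 1.7984e+02 -5.0000e-02  4.0000e-02] shift cm [7.32 0.07 0.09]
q6 0.3854970709108191 tcp [ 0.5445 -0.036   0.1532] R [[-0.0, 0.559, 0.829], [0.001, 0.829, -0.559], [-1.0, 0.001, -0.0]] t 13.2 op 0.040241903916518384
```

Request:
jog_arm(
  plan=[0,0,0,2.5,0.07,0.09,-0.13,0,0,0,5,0.07,0.09,-0.13,0,0,0,7.2,0.07,0.09,-0.13,0,0,0,7.2,0.07,0.09,-0.13,0,0,0,7.2,0.07,0.09,-1,0,0,0,7.2,0.07,0.09,-1,0,0,0,7.2,0.07,0.09,-1,0,0,0,7.2,0.07,0.09,-1,0,0,0,7.2,0.07,0.09,-1],
)

```text
time: 14.1
tool_pos: [0.5456, -0.0353, 0.0832]
tool_rot: [1.577, 1.569, 0.987]
contact_force: [-3.8, 2.9, 5.2]
opening: 0.0126
```

Run:
```python
from h import *
state()
```

```text
t 14.1 tcp box mm [-0.2 20.5 83.2] jaw ang box -15.0 tilt 0.08 F [-3.8  2.9  5.2] M [ 0.5   0.71 -0.06] op mm 12.6 q6 0.383
```

Request:
jog_arm(
  plan=[-8.5,0,0,0,0,0,-1,-17,0,0,0,0,0,-1,-25.5,0,0,0,0,0,-1,-34,0,0,0,0,0,-1,-42.5,0,0,0,0,0,-1,-51,0,0,0,0,0,-1,-59.5,0,0,0,0,0,-1,-68,0,0,0,0,0,-1,-76,0,0,0,0,0,-1,-76,0,0,0,0,0,-1],
)

```text
time: 15.1
tool_pos: [0.545, -0.0354, 0.0831]
tool_rot: [1.316, 1.57, 2.056]
contact_force: [-5.6, 4.2, 7.5]
opening: 0.0125
```

Run:
```python
from h import *
state();goal(b2w([0,.02,.083]),105)
```

```text
t 15.1 tcp box mm [-0.8 20.3 83.1] jaw ang box 61.2 tilt 0.07 F [-5.6  4.2  7.5] M [0.47 0.99 0.01] op mm 12.5 q6 -0.947
turn [-4.377e+01  4.000e-02 -6.000e-02] shift cm [ 0.01 -0.08  0.02]
turn [ 1.3623e+02 -8.0000e-02 -6.0000e-02] shift cm [ 0.01 -0.08  0.02]
q6 -0.947028129787973 tcp [ 0.545  -0.0354  0.0831] R [[-0.001, -0.675, 0.738], [0.001, 0.738, 0.675], [-1.0, 0.001, 0.0]] t 15.1 op 0.012490322505012388
```

Then finish the turn, release and lift.

Request:
jog_arm(
  plan=[-8.5,0,0,0,0,0,-1,-17,0,0,0,0,0,-1,-25.5,0,0,0,0,0,-1,-34,0,0,0,0,0,-1,-42.5,0,0,0,0,0,-1,-43.8,0,0,0,0,0,-1,-43.8,0,0,0,0,0,-1],
)

```text
time: 15.8
tool_pos: [0.5448, -0.0357, 0.0831]
tool_rot: [1.072, 1.57, 2.574]
contact_force: [-7.1, 1.9, 8.4]
opening: 0.0125
```

Run:
```python
from h import *
state()
```

```text
t 15.8 tcp box mm [-0.9 19.9 83.1] jaw ang box 104.9 tilt 0.07 F [-7.1  1.9  8.4] M [0.29 1.15 0.02] op mm 12.5 q6 -1.708
```

Request:
jog_arm(
  plan=[0,0,0,0,0,0,-0.13,0,0,0,0,0,0,-0.13,0,0,0,0,0,0,-0.13,0,0,0,0,0,0,-0.13,0,0,0,-3,0,0,-0.13,0,0,0,-7,0,0,-0.13,0,0,0,-7,0,0,-0.13,0,0,0,-7,0,0,-0.13],
)

```text
time: 16.6
tool_pos: [0.5467, -0.0361, 0.153]
tool_rot: [-1.555, 1.567, -0.054]
contact_force: [0.4, 0.5, -0.9]
opening: 0.0398
```

Run:
```python
from h import *
state();goal(b2w([0,.09,.153]),-45)
```

```text
t 16.6 tcp box mm [  1.1  20.1 153. ] jaw ang box 104.8 tilt 0.23 F [ 0.4  0.5 -0.9] M [ 0.07 -0.1  -0.  ] op mm 39.8 q6 -1.708
turn [1.498e+02 3.000e-01 8.000e-02] shift cm [ 0.01 -1.68  6.79]
turn [-30.2   -0.06   0.22] shift cm [ 0.01 -1.68  6.79]
q6 -1.7075583234691463 tcp [ 0.5467 -0.0361  0.153 ] R [[0.004, -0.998, 0.07], [-0.0, 0.07, 0.998], [-1.0, -0.004, 0.0]] t 16.6 op 0.03975917398161984
```

Request:
jog_arm(
  plan=[8.5,0,0,0,-0.5,2,-0.13,17,0,0,0,-1,4,-0.13,25.5,0,0,0,-1.5,6,-0.13,34,0,0,0,-1.7,6.8,-0.13,42.5,0,0,0,-1.7,6.8,-0.13,51,0,0,0,-1.7,6.8,-0.13,59.5,0,0,0,-1.7,6.8,-0.13,68,0,0,0,-1.7,6.8,-0.13,76.5,0,0,0,-1.7,6.8,-0.13,84.8,0,0,0,-1.7,6.8,-0.13],
)

```text
time: 17.6
tool_pos: [0.5671, 0.0307, 0.1506]
tool_rot: [2.726, 1.57, 2.741]
contact_force: [0.3, -0.3, 0.0]
opening: 0.0399
```

Request:
jog_arm(
  plan=[8.5,0,0,0,0,0,-0.13,17,0,0,0,0,0,-0.13,25.5,0,0,0,0,0,-0.13,34,0,0,0,0,0,-0.13,42.5,0,0,0,0,0,-0.13,51,0,0,0,0,0,-0.13,59.5,0,0,0,0,0,-0.13,65,0,0,0,0,0,-0.13,65,0,0,0,0,0,-0.13,65,0,0,0,0,0,-0.13],
)

```text
time: 18.6
tool_pos: [0.5674, 0.0306, 0.1513]
tool_rot: [2.862, 1.57, 1.752]
contact_force: [0.4, 0.1, -0.7]
opening: 0.0399
```

Run:
```python
from h import *
state();goal(b2w([0,.09,.080]),-45)
```

```text
t 18.6 tcp box mm [ -0.9  90.  151.3] jaw ang box -44.8 tilt 0.02 F [ 0.4  0.1 -0.7] M [-0.01  0.   -0.03] op mm 39.9 q6 1.03
turn [ 0.15 -0.02 -0.01] shift cm [7.13 0.06 0.06]
turn [-1.7985e+02  1.0000e-02 -4.0000e-02] shift cm [7.13 0.06 0.06]
q6 1.0295481526765793 tcp [0.5674 0.0306 0.1513] R [[-0.0, 0.896, 0.444], [0.0, 0.444, -0.896], [-1.0, 0.0, -0.0]] t 18.6 op 0.03991773325125367
```

Request:
jog_arm(
  plan=[0,0,0,2.5,0.06,0.06,-0.13,0,0,0,5,0.06,0.06,-0.13,0,0,0,7,0.06,0.06,-0.13,0,0,0,7,0.06,0.06,-0.13,0,0,0,7,0.06,0.06,-1,0,0,0,7,0.06,0.06,-1,0,0,0,7,0.06,0.06,-1,0,0,0,7,0.06,0.06,-1,0,0,0,7,0.06,0.06,-1],
)

```text
time: 19.5
tool_pos: [0.569, 0.031, 0.0833]
tool_rot: [1.51, 1.568, 0.397]
contact_force: [-2.1, 4.5, 5.4]
opening: 0.0129
```

Run:
```python
from h import *
state()
```

```text
t 19.5 tcp box mm [ 0.5 90.9 83.3] jaw ang box -45.0 tilt 0.18 F [-2.1  4.5  5.4] M [ 0.71  0.29 -0.04] op mm 12.9 q6 1.032
```

Request:
jog_arm(
  plan=[-8.5,0,0,0,0,0,-1,-17,0,0,0,0,0,-1,-25.5,0,0,0,0,0,-1,-34,0,0,0,0,0,-1,-42.5,0,0,0,0,0,-1,-51,0,0,0,0,0,-1,-59.5,0,0,0,0,0,-1,-68,0,0,0,0,0,-1,-76,0,0,0,0,0,-1,-76,0,0,0,0,0,-1],
)

```text
time: 20.5
tool_pos: [0.5676, 0.0317, 0.0833]
tool_rot: [1.434, 1.569, 1.652]
contact_force: [-6.5, 6.0, 9.6]
opening: 0.0127
```

Run:
```python
from h import *
state()
```

```text
t 20.5 tcp box mm [-1.  91.1 83.3] jaw ang box 31.2 tilt 0.12 F [-6.5  6.   9.6] M [1.16 1.09 0.03] op mm 12.7 q6 -0.299
```

Request:
jog_arm(
  plan=[-8.5,0,0,-0.1,0,0,-1,-17,0,0,-0.1,0,0,-1,-25.5,0,0,-0.1,0,0,-1,-34,0,0,-0.1,0,0,-1,-42.5,0,0,-0.1,0,0,-1,-51,0,0,-0.1,0,0,-1,-59.5,0,0,-0.1,0,0,-1,-68,0,0,-0.1,0,0,-1,-76,0,0,-0.1,0,0,-1,-76,0,0,-0.1,0,0,-1],
)

```text
time: 21.5
tool_pos: [0.5665, 0.0306, 0.0833]
tool_rot: [1.445, 1.568, 2.989]
contact_force: [-7.5, 0.6, 6.8]
opening: 0.0126
```

Request:
jog_arm(
  plan=[-8.5,0,0,0,0,0,-1,-17,0,0,0,0,0,-1,-25.5,0,0,0,0,0,-1,-34,0,0,0,0,0,-1,-42.5,0,0,0,0,0,-1,-51,0,0,0,0,0,-1,-57.8,0,0,0,0,0,-1,-57.8,0,0,0,0,0,-1,-57.8,0,0,0,0,0,-1],
)

```text
time: 22.4
tool_pos: [0.567, 0.0295, 0.0833]
tool_rot: [1.099, 1.568, -2.635]
contact_force: [-6.0, -2.4, 5.1]
opening: 0.0125
```

Run:
```python
from h import *
state()
```

```text
t 22.4 tcp box mm [-0.8 88.8 83.3] jaw ang box 164.8 tilt 0.14 F [-6.  -2.4  5.1] M [-0.34  1.08  0.06] op mm 12.5 q6 -2.63
```

Request:
jog_arm(
  plan=[0,0,0,0,0,0,-0.13,0,0,0,0,0,0,-0.13,0,0,0,0,0,0,-0.13,0,0,0,0,0,0,-0.13,0,0,0,-3,0,0,-0.13,0,0,0,-7,0,0,-0.13,0,0,0,-12,0,0,-0.13,0,0,0,-14,0,0,-0.13,0,0,0,-14,0,0,-0.13],
)

```text
time: 23.3
tool_pos: [0.5704, 0.0303, 0.2272]
tool_rot: [-2.59, 1.561, -0.042]
contact_force: [0.8, 0.2, -0.2]
opening: 0.0399
```

Run:
```python
from h import *
state();goal([.30,-.42,.235],75)
```

```text
t 23.3 tcp box mm [  2.1  90.6 227.2] jaw ang box 164.8 tilt 0.55 F [ 0.8  0.2 -0.2] M [ 0.13 -0.08 -0.02] op mm 39.9 q6 -2.63
turn [89.81 -0.14  0.6 ] shift cm [-1.02 52.45 -2.76]
turn [-90.19  -0.6   -0.14] shift cm [-1.02 52.45 -2.76]
q6 -2.6298475610078156 tcp [0.5704 0.0303 0.2272] R [[0.01, -0.559, -0.829], [-0.0, -0.829, 0.559], [-1.0, -0.005, -0.008]] t 23.3 op 0.03993528819240805
```

Retreat with +90° turn toward the start area for a clear view.

Request:
jog_arm(
  plan=[8,0,0,-2,5,-0.3,-0.13,16,0,0,-2,10,-0.6,-0.13,24,0,0,-2,15,-0.8,-0.13,32,0,0,-2,20,-1,-0.13,40,0,0,-2,25,-1.3,-0.13,48,0,0,-2,30,-1.6,-0.13,56,0,0,-2,35,-2,-0.13,64,0,0,-2,40,-2.2,-0.13,72,0,0,-2,45,-2.4,-0.13,80,0,0,-2,50,-2.7,-0.13],
)

```text
time: 24.3
tool_pos: [0.3118, -0.3966, 0.2414]
tool_rot: [0.045, 1.568, 1.191]
contact_force: [1.2, -0.1, -0.2]
opening: 0.0403
```

Request:
jog_arm(
  plan=[0,0,0,0,0,0,-0.13,0,0,0,0,0,0,-0.13],
)

```text
time: 24.5
tool_pos: [0.3126, -0.3956, 0.2412]
tool_rot: [0.212, 1.568, 1.362]
contact_force: [-0.0, 0.5, -0.3]
opening: 0.0399
```

Run:
```python
from h import *
state()
t=cams.read_camera("top");s=cams.read_camera("scene")
crop(t,"pics/t7.png",190,140,410,295,3.6)
crop(s,"pics/s7.png",195,105,305,250,4)
cv2.imwrite("pics/tf7.png",t["image"][:,:,::-1])
```

```text
t 24.5 tcp box mm [-104.7 -395.6  241.2] jaw ang box 84.7 tilt 0.18 F [-0.   0.5 -0.3] M [ 0.1  -0.16 -0.03] op mm 39.9 q6 -2.206
```

View pics/t7.png

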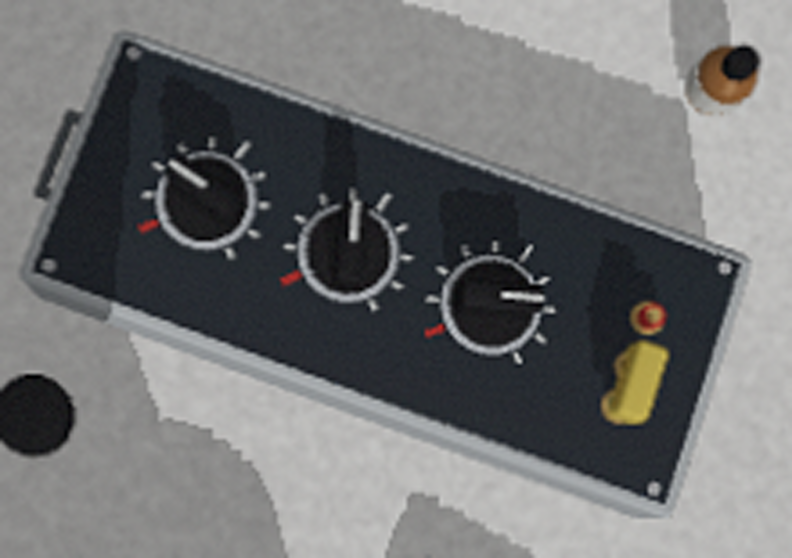

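View pics/s7.png

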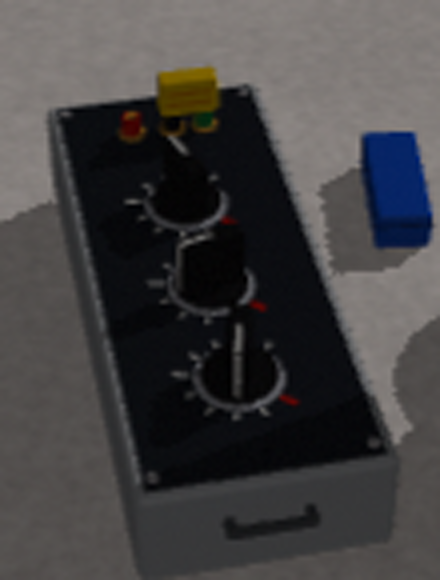

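View pics/tf7.png

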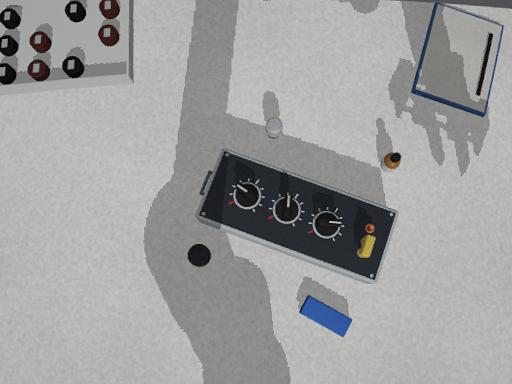

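Run:
```python
from h import *
t=cams.read_camera("top");g=t["image"].astype(float).max(2)
gg,rr=np.meshgrid(np.arange(3,16.5,.5),np.radians(np.arange(0,360,.5)))
for n,y,ex in(("h",.09,2),("t",.02,4),("u",-.05,7)):
    P=np.stack([gg*np.cos(rr)/1000,y+gg*np.sin(rr)/1000,0*gg+.104],-1).reshape(-1,3)@RB.T+C
    uv=proj(t,P).astype(np.float32).reshape(gg.shape+(2,))
    v=cv2.remap(g.astype(np.float32),uv[...,0],uv[...,1],cv2.INTER_CUBIC).mean(1)
    i=v.argmax();k=np.arange(i-40,i+41);w=np.clip(v[k%720]-v[i]*.5,0,None);a=(w*k).sum()/w.sum()*.5
    print(n,"figure",((135-a)%360)/30,"want",ex,v[i])
h=cv2.cvtColor(t["image"],cv2.COLOR_RGB2HSV)
s=cams.read_camera("scene")
for n,c in(("t",t),("s",s)):
    m=cv2.inRange(cv2.cvtColor(c["image"],cv2.COLOR_RGB2HSV),(20,120,70),(35,255,255))
    k,l,st,ce=cv2.connectedComponentsWithStats(m);print(n,[st[i].tolist() for i in range(1,k) if st[i,4]>50])
    for g_ in(0,2,8):
        pr=proj(c,[b2w([-.0145+sx*.017,-.12+sy*.007,.082+g_/1000+z]) for sx in(1,-1) for sy in(1,-1) for z in(0,.024)]);print(g_,pr.min(0).round(1),pr.max(0).round(1))
```

```text
h figure 1.9632824906858743 want 2 190.17764
t figure 3.9693726864560355 want 4 181.54494
u figure 7.028226974678668 want 7 197.63202
t [[358, 235, 18, 23, 274]]
0 [357.7 233.4] [376.  257.6]
2 [358.  233.2] [376.3 257.6]
8 [358.8 232.8] [377.3 257.4]
s [[235, 122, 15, 12, 142]]
0 [233.5 120.1] [249.3 134. ]
2 [233.5 119.4] [249.3 133.3]
8 [233.4 117.2] [249.2 131.1]
```

```bash
python3 -c "
from cell import robot,observe
s=observe();print(s['time'],abs(s['qvel']).max());print(robot.hand_in())"
```

```text
24.7 0.007140502669634504
the job is handed in; nothing more can be done
None
```

The decade box is set to 247 ohms, and the shorting plug is home and tug-tested. I handed the job in at 24.7 s with the gripper clear of the box; no verdict came back.

- **Plug:** I pressed it down 9.4 mm to a hard stop, with about 20 N pushing back. I then tugged it up at about 7.5 to 9.4 N for roughly 1.5 s. It gave 1.2 to 2.1 mm without coming out, and I lowered it again and let go. The force readings were noisy and ended just under the 10 N asked for. In the last pictures the block stands on the posts.
- **Dials:** I turned hundreds from 9 to 2, tens from 8 to 4 and units from 4 to 7. The last top view put the pointers at 1.96, 3.97 and 7.03 figures, about 1° or less off their marks.
- **Things around the box:** the oil bottle, objective, sample mount and slide box look to be where they were in the first top view. I compared them by eye only.

No check failed.

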